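# Roll a steel column into its vee cradle and clamp it

### The arm

A 7-joint arm with a two-finger parallel gripper is mounted at the origin on a cart in front of the work surface, level with it; the furniture and walls round the work are solid. World frame = base frame: x ahead of the robot, y to its left, z up, the work surface at z = 0. Lengths are in m, angles in rad, forces in N, time in s.
With the tool pointing down it reaches from about 0.425 to 1.025 m from the base axis. Payload 9.4 kg.
Tool frame: the origin (TCP) lies at the very end of the fingers, on their centre line; the grasp point (between the pads) lies hold_point_z behind it (hold_point_z is the distance from the TCP to the grasp point, in m); z points along the fingers, y is the line along which they close (so a half turn about z gives the same grasp; the last joint's range is limited). The gripper opens to 93 mm and grips with 3 to 60 N. Pads are 15 mm wide; open, the fingers measure 128 mm over their backs; the gripper's body (75 mm by 188 mm) begins 65 mm behind the grasp point.
Start: joints at [-1.407, 0.599, -0.003, 1.599, 0.002, 0.943, -0.08], TCP at [0.173, 0.704, 0.219] pointing down, gripper open.
Joint ranges: [-2.57, 2.57], [-0.35, 1.97], [-1.29, 1.29], [0.11, 2.56], [-1.05, 4.19], [0.11, 1.86], [-2.63, 2.63]. Speed limits (rad/s): [2.22, 2.22, 3.01, 3.01, 3.14, 3.14, 3.14].

### API

Orientations are given as a rotation vector (axis times angle).
In Python, from plant import * gives the robot as it stands. The module is installed in compiled form; this text tells all that it offers.
- The arm moves only by the tool servo_tool, never from a script. Its argument "commands" is a list that holds one entry, the list of rows, each a list of 7 numbers: the opening, from -1 (shut) to 1 (fully open), then the shift along the world's x, y, z in m, then the turn, a rotation vector about the world's x, y, z in degrees. In form: [[[grip, x, y, z, ax, ay, az], ...]]. A call has 1 to 10 rows; each row is the pose to reach, as a shift and turn from the pose commanded when the call began; what a row does not reach only later rows make up. A row lasts 1/12 s, in which the tool goes at most 41.7 mm and 7.16 degrees, less where a joint would pass 70% of its speed; a pose out of reach is approached as far as the arm can. A call with a gripper value outside its range is refused whole. The fingers move at their own pace and stop on an object; "squeeze" is the grip in N (left out, the last holds). Time passes only in rows, so rows that repeat a pose let the fingers close. It gives the time, the measured TCP pose, the force, the opening and the grip force at its end, in the units of the state.
- get_state(): the state, without advancing time (a new reading comes with each control period).
- get_image(name): name is "scene" or "top"; returns a dict with "img" (480x640x3 uint8, red, green, blue), "range_z" (480x640 float32, m along the optical axis (not along the pixel's ray), 0 where there is no reading), "fov_y" (degrees; the focal length in pixels is half the picture's height over the tangent of half this angle, whatever the lens; pixels are square), "cx", "cy" (the principal point, pixels), "extrinsics" (4x4, takes a point from camera to world coordinates). Camera axes: x right, y up, looking along -z (the intrinsics and any distortion apply to the point x, -y, -z); pixel columns grow to the right and rows downward; lengths in m; the calibration is good to about 2 mm. A picture is of the moment at which its call begins.
- job_done(): hands the job in; it is judged then, once.
Trained networks look in the newest picture that a camera, given by its name, has taken for a name from the list of things; names that differ only in an ending like _2 or _b are one class to them, and where a whole thing is asked for, a point or a joint stands for the part that bears it (a point fixed in the world has none). Each returns a list of dicts, best first, with "conf" (0 to 1); they miss things now and then, are a little off and sometimes report something else, mostly with a low value. They report only what shows in the picture. A call takes as long as a camera call. They do not tell look-alikes from the thing itself.
- boxes_of(camera, target): "bbox" ([left, top, right, bottom] in pixels, round what is visible of it).
- outline_of(camera, target): "mask" (480x640 bool, what is visible of it) and "bbox" ([left, top, right, bottom] in pixels, round what is visible of it).
The state is a dict: "time_s": time; "joint_pos": joint angles; "joint_velocities": joint speeds; "effort": joint torques, N m; "tool_pos": TCP position; "ee_rot": TCP orientation; "ft_force": force on the tool from outside, world axes, zero at the start; "wrist_torque": the same for the moment, N m; "width": opening from 0.0 (shut) to 1.0 (fully open); "grasp_force": force on a finger pad.
Only numpy, scipy, OpenCV 4.12 (cv2) and the standard library are available. Lean on these libraries where they do the work, as an engineer would, in place of code of your own. Each camera call takes 0.05 s, during which the arm holds its last target. There are 200 camera calls.

### The job

Roll the steel chromatography column gently along the loading deck, without picking it up, over the small bead and into the vee cradle, and let go so that it settles and centres itself there by its own weight. Then press the clamp arm down by its red button until the sprung foot holds the column with about 6.5 N (never with more than 14 N), and take the gripper away, leaving the column clamped. Never push the column with more than 20 N, and leave the things round about where they are.

Things in the scene. Friction and masses are not known exactly. Their poses are not given: they have to be found in the camera images.
- column: Loose steel column lying level, 0.25 to 0.49 kg: slippery polished barrel 26 mm diameter, 120 long; on each end a blue fitting (20 diameter, 14 long) and white nipple, 164 over all. Origin at its middle on its axis; y runs along it, x and z turn as it rolls. It starts on the loading deck, axis 47 mm above the table, 37 to 69 mm in front of the vee, up to 0.12 rad askew to the cradle.
- cradle: Fixed column cradle; origin on the table below the middle of the vee; x points across the vee from loading deck to clamp stand (away from the robot), y along the vee, z up. Grey base plate, mm: x -102 to 74, y -80 to 80, 10 high. Two vee blocks 24 wide at y = -38 and 38, flanks at 45 degrees; the far flanks rise to 43 above the table, backs at x = 30.
- deck (a point): Middle of the level aluminium loading deck's top, 34 mm above the table and 52 mm in front of the vee; axes as the cradle's. In the cradle's frame (mm) it spans x -90 to -14, y -75 to 75. A rounded lip at x = -87 stands 2.5 above it; a rounded steel bead at x = -22 stands 1.5 above it. A column whose axis has passed the bead falls into the vee by itself.
- vee_seat (a point): Point of the cradle where the column's middle lies when seated in the vee, 38 mm above the table (the axis drops 9 mm from the deck); axes as the cradle's. A seated column's top is 51 mm above the table.
- clamp_stand (a point): Top centre of the grey cap plate (22 mm in x, 58 in y, 8 thick) on two upright rods, 10 mm diameter, 50 mm behind the vee at y = -18 and 18; 118 mm above the table; axes as the cradle's.
- clamp_arm: Blue arm, 20 mm wide, 12 thick, reaching forward from the rods over the middle of the vee; slides straight up and down on them. Origin: top centre of its red button. Starts 102 mm above the table, can go down 45. Front end 14 mm before the button; 56 mm wide slide block 38 to 62 mm behind it. Stays where left: 10 N slide friction either way, drag 8 N per m/s, moving weight 1.8 N.
- button (a point): Top centre of the red button (24 mm diameter, 4 high), above the vee. Below it: a rubber foot (20 mm diameter) on a 1.5 N/mm spring, 12 mm travel, no preload. Its screw was hand-set: its underside is 26 to 36 mm below this point, not measured. Moving slowly down takes 8 N, and 1.5 N/mm more once the foot meets the column: 15 N in motion leaves 6.5 N on it (at rest, friction hides some).
- dish: bystander: small petri dish with lid, 69 mm diameter, 15 mm high; origin at the centre of its underside
- cap: bystander: blue screw cap, 53 mm diameter, 26 mm high; origin at the centre of its underside
- sample: bystander: small white sample bottle with a blue cap, 27 mm diameter, 60 mm high, upright; origin at the centre of its underside
- strip_box: bystander: small flat white and teal carton, 35x85x22 mm; origin at the centre of its underside
There are look-alikes about, which are no part of the job. Several things have the shape of the column; the one meant has the colours described above.

How it is judged:
On the way:
1. the column lies settled in the vee, straight, touched neither by the fingers nor by the clamp (x of column in the frame of vee_seat between -0.0025 and 0.0025 m and z of column in the frame of vee_seat between -0.0025 and 0.0025 m and y of column in the frame of vee_seat between -0.015 and 0.015 m and angle between the y axis of column and the y axis of cradle, either way round below 0.05 rad and linear speed of column below 0.01 m/s and angular speed of column below 0.2 rad/s and contact force between each of clamp_arm, the fingers and column below 0.05 N), for 0.3 s.
At the end, for the whole second after the job is handed in: The column lies at rest in the vee, its middle within 2.5 mm of the seat across and in height and within 15 mm along the vee, parallel to the vee within 0.05 rad, and the clamp's foot holds it with 4 to 9 N (x of column in the frame of vee_seat between -0.0025 and 0.0025 m and z of column in the frame of vee_seat between -0.0025 and 0.0025 m and y of column in the frame of vee_seat between -0.015 and 0.015 m and angle between the y axis of column and the y axis of cradle, either way round below 0.05 rad and linear speed of column below 0.01 m/s and angular speed of column below 0.2 rad/s and contact force between clamp_arm and column between 4 and 9 N); the robot touches nothing.
It fails at once if the column is lifted (its middle more than 10 mm above its rolling height on the deck) (height (world z) of column above 0.057 m).
It fails at once if the fingers press the column with more than 20 N (contact force between the fingers and column above 20 N).
It fails at once if the clamp presses the column with more than 14 N (contact force between clamp_arm and column above 14 N).
It fails at once if the clamp is pressed on a column that is not seated in the vee (contact force between clamp_arm and column above 0.5 N and (distance between column and vee_seat above 0.018 m or z of column in the frame of vee_seat above 0.004 m)).
It fails at once if a bystander is moved by more than 20 mm (distance of any of dish, cap, sample, strip_box from where it was at the start of the episode above 0.02 m).
It also fails if it takes over 50 s, if anything falls off the work surface, if the arm or the gripper's body presses on something with over 40 N, if the wrist force passes 120 N, or if a joint passes its speed limit or range.

## Working session

There is one attempt and no reset: what is moved stays moved. The work goes in short steps, Python scripts to look and compute and a tool call to move; the robot and the scene stay as the last step left them, time stands still between calls to the robot, and variables do not carry over. Pictures are saved under pics/ and viewed, at most 10 in all, crops included, and the job is handed in when it is done.

Besides the shell and the picture viewer there is one more tool, called after "Call:" in YAML: its name, and indented under it one key for each argument. servo_tool: Moves the arm, as the interface text tells. Its arguments: {"type":"object","properties":{"commands":{"type":"array"},"squeeze":{"type":"number"}},"required":["commands"]}

```bash
mkdir -p pics
cat > h.py <<'E'
from plant import *
import numpy as np, cv2
def shot(c):
    d=get_image(c); return d
def pts(d):
    h,w=d["range_z"].shape; f=h/2/np.tan(np.radians(d["fov_y"])/2)
    v,u=np.mgrid[:h,:w]; z=d["range_z"]
    p=np.stack([(u-d["cx"])/f*z,-(v-d["cy"])/f*z,-z],-1)
    E=d["extrinsics"]; return p@E[:3,:3].T+E[:3,3]
E
python3 - <<'E'
from h import *
s=get_state();print({k:np.round(v,3) for k,v in s.items()})
for c in("scene","top"):
    d=shot(c);cv2.imwrite(f"pics/{c}0.png",d["img"][:,:,::-1]);P=pts(d);np.save(c+"P.npy",P)
    print(c,d["fov_y"],d["cx"],d["cy"],[k for k in d],np.round(d["extrinsics"],3).tolist())
    for t in("column","cradle","clamp_arm","button","clamp_stand","deck","dish","cap","sample","strip_box"):
        for r in outline_of(c,t)[:3]:
            m=r["mask"]&(d["range_z"]>0); q=P[m]
            if len(q): print(t,round(r["conf"],2),np.round(r["bbox"]),np.round(np.median(q,0),3),np.round(np.percentile(q,[2,98],0),3).tolist())
E
```

```text
{'time_s': np.float64(0.0), 'joint_pos': array([-1.407,  0.6  , -0.003,  1.6  ,  0.002,  0.943, -0.08 ]), 'joint_velocities': array([ 0.001, -0.   , -0.001, -0.001,  0.   , -0.001,  0.   ]), 'effort': array([-0.0000e+00, -7.6507e+01,  1.4970e+00, -2.5235e+01, -5.2000e-02,
        1.7000e-02,  0.0000e+00]), 'tool_pos': array([0.173, 0.704, 0.218]), 'ee_rot': array([-3.770e-01, -3.119e+00,  2.000e-03]), 'ft_force': array([ 1.378, -0.073,  1.246]), 'wrist_torque': array([ 0.   , -0.032, -0.076]), 'grasp_force': np.float64(0.0), 'width': np.float64(0.999)}
scene 54.0768622631487 324.6780741883745 231.46263132853665 ['img', 'range_z', 'fov_y', 'cx', 'cy', 'extrinsics'] [[0.638, 0.578, -0.509, -0.052], [-0.77, 0.483, -0.417, -0.533], [0.005, 0.658, 0.753, 0.936], [0.0, 0.0, 0.0, 1.0]]
column 0.73 [169. 186. 194. 226.] [0.38  0.312 0.024] [[0.357, 0.255, 0.012], [0.412, 0.393, 0.029]]
column 0.67 [256. 216. 310. 250.] [0.477 0.036 0.057] [[0.463, -0.032, 0.046], [0.493, 0.11, 0.062]]
cradle 0.86 [251. 180. 336. 262.] [0.54  0.045 0.028] [[0.443, -0.035, 0.006], [0.621, 0.132, 0.119]]
cradle
[... 1976 characters left out ...]
58 [219. 207. 298. 288.] [0.543 0.05  0.028] [[0.444, -0.032, 0.003], [0.624, 0.134, 0.12]]
dish 0.96 [386. 292. 415. 321.] [ 0.399 -0.294  0.016] [[0.37, -0.328, 0.004], [0.429, -0.263, 0.023]]
dish 0.64 [220. 207. 297. 287.] [0.544 0.05  0.029] [[0.445, -0.031, 0.006], [0.622, 0.133, 0.12]]
dish 0.25 [157. 240. 173. 254.] [0.526 0.264 0.057] [[0.516, 0.255, 0.016], [0.538, 0.277, 0.065]]
cap 0.67 [407. 233. 430. 255.] [ 0.547 -0.334  0.027] [[0.523, -0.36, 0.001], [0.57, -0.312, 0.034]]
sample 0.42 [158. 240. 174. 253.] [0.526 0.264 0.056] [[0.516, 0.255, 0.01], [0.539, 0.278, 0.065]]
strip_box 0.83 [446. 238. 478. 270.] [ 0.525 -0.443  0.023] [[0.489, -0.475, 0.005], [0.56, -0.41, 0.029]]
```

Run:
```python
from h import *
a=cv2.imread("pics/top0.png");b=cv2.imread("pics/scene0.png")
c1=cv2.resize(a[195:335,95:315],None,fx=3.6,fy=3.6,interpolation=cv2.INTER_CUBIC)[:,:]
cv2.imwrite("pics/top_crop.png",c1)
c2=cv2.resize(b[165:275,160:345],None,fx=4.3,fy=4.3,interpolation=cv2.INTER_CUBIC)
cv2.imwrite("pics/scene_crop.png",c2)
for c in("top","scene"):
    P=np.load(c+"P.npy").reshape(-1,3)
    box=(P[:,0]>.42)&(P[:,0]<.66)&(P[:,1]>-.06)&(P[:,1]<.16)
    for n,lo,hi in(("plate/all",.006,.2),("deck",.031,.0385),("cap",.112,.13),("arm",.094,.108),("col",.050,.070)):
        q=P[box&(P[:,2]>lo)&(P[:,2]<hi)]
        if n=="col": q=q[q[:,0]<.52]
        if len(q)<8: continue
        r=cv2.minAreaRect((q[:,:2]*1000).astype(np.float32))
        pc=np.linalg.svd(q[:,:2]-q[:,:2].mean(0),full_matrices=False)[2][0]
        print(c,n,len(q),np.round(r[0],1),np.round(r[1],1),round(r[2],1),"mean",np.round(q.mean(0),4),"pca",round(np.degrees(np.arctan2(pc[1],pc[0])),1))
```

```text
top plate/all 5071 [539.8  49.2] [238.6 218.1] 0.8 mean [0.532  0.0491 0.0356] pca -171.4
top deck 1121 [527.8  49.5] [139.3 150.1] 12.4 mean [0.5082 0.0458 0.035 ] pca -75.2
top cap 246 [596.6  64.4] [22.1 57.7] 13.1 mean [0.5963 0.0645 0.119 ] pca 102.8
top arm 239 [562.1  55.2] [56.8 53.5] 13.6 mean [0.5637 0.0569 0.1006] pca -168.3
top col 648 [481.8  41.2] [ 25.6 162. ] 8.1 mean [0.4812 0.0408 0.0582] pca -81.7
scene plate/all 3644 [542.3  55.6] [199.7 219.7] 89.7 mean [0.5249 0.0419 0.0386] pca -171.7
scene deck 892 [529.8  50.7] [146.6 152.1] 11.8 mean [0.5065 0.0411 0.0348] pca -74.5
scene cap 167 [595.8  65.7] [25.6 57.5] 10.5 mean [0.5949 0.0638 0.1179] pca -76.5
scene arm 233 [569.2  54.7] [71.5 56.8] 21.9 mean [0.572  0.0579 0.0992] pca -171.8
scene col 461 [480.5  41.4] [ 25.2 163.1] 7.7 mean [0.4788 0.0373 0.0571] pca -81.4
```

View pics/top_crop.png

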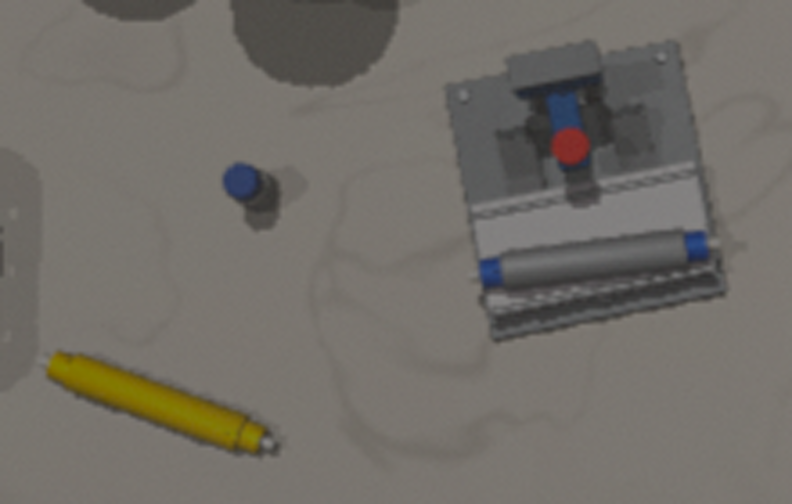

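View pics/scene_crop.png

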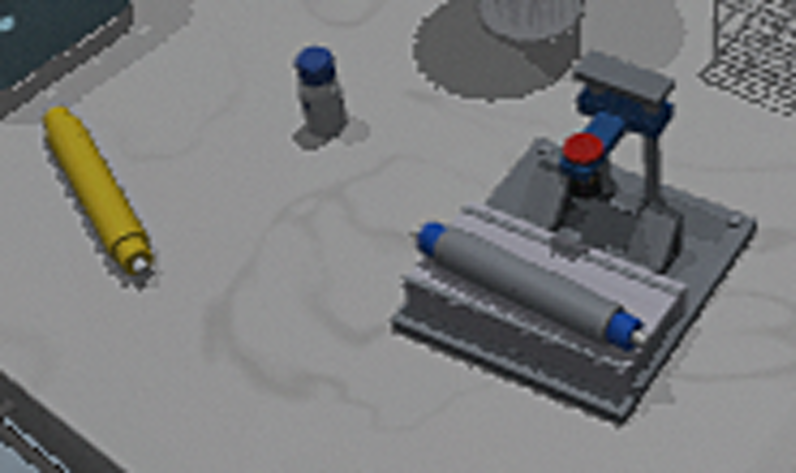

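View pics/scene0.png

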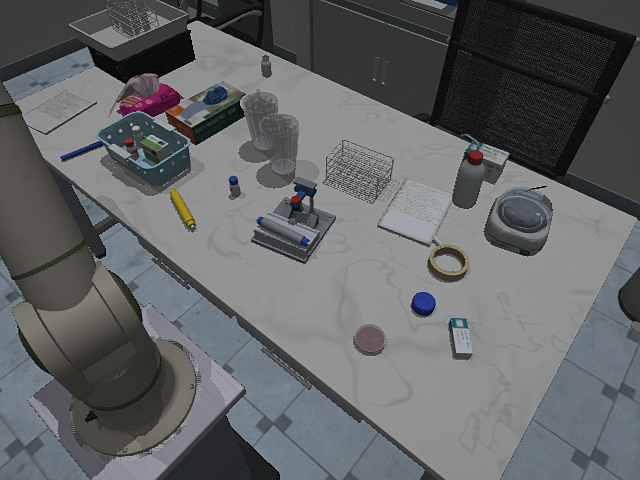

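The column is the steel one with blue ends on the deck at top-view pixel (259,267). The other candidate, at (140,307), is yellow and lies on the table, so it is the look-alike. In the top crop the cradle sits at upper right with the red button at about (570,146). The full scene view shows the way there is clear at height.

Cradle yaw is about 12.7°, with the vee at about (0.547, 0.0535). The column is at cradle x = −67 mm and about 4.6° askew. I'll push with the open fingers side by side, making two contacts, which also straightens it.

Call:
servo_tool:
  commands:
    - [[1,0.136,-0.335,0,0,0,26.5],[1,0.136,-0.335,0,0,0,26.5],[1,0.136,-0.335,0,0,0,26.5],[1,0.136,-0.335,0,0,0,26.5],[1,0.136,-0.335,0,0,0,26.5],[1,0.136,-0.335,0,0,0,26.5],[1,0.136,-0.335,0,0,0,26.5],[1,0.136,-0.335,0,0,0,26.5],[1,0.136,-0.335,0,0,0,26.5],[1,0.136,-0.335,0,0,0,26.5]]

```text
time_s: 1.93
tool_pos: [0.3111, 0.363, 0.2188]
ee_rot: [-0.337, 3.123, -0.005]
ft_force: [-0.6, -0.5, -1.0]
width: 1.003
grasp_force: 0.0
```

```bash
python3 -c "
import plant;print([k for k in dir(plant) if k[0]!='_'], getattr(plant,'hold_point_z',None))"
```

```text
['Unreachable', 'boxes_of', 'get_image', 'get_state', 'hold_point_z', 'job_done', 'outline_of'] 0.0188
```

Call:
servo_tool:
  commands:
    - [[1,0.135,-0.33,-0.09,0,0,0.4],[1,0.135,-0.33,-0.09,0,0,0.4],[1,0.135,-0.33,-0.09,0,0,0.4],[1,0.135,-0.33,-0.09,0,0,0.4],[1,0.135,-0.33,-0.09,0,0,0.4],[1,0.135,-0.33,-0.09,0,0,0.4],[1,0.135,-0.33,-0.09,0,0,0.4],[1,0.135,-0.33,-0.09,0,0,0.4],[1,0.135,-0.33,-0.09,0,0,0.4],[1,0.135,-0.33,-0.09,0,0,0.4]]

```text
time_s: 2.77
tool_pos: [0.4457, 0.0332, 0.1275]
ee_rot: [0.345, -3.122, 0.003]
ft_force: [0.3, -0.6, 0.2]
width: 1.002
grasp_force: 0.0
```

Run:
```python
from h import *
d=shot("scene");a=d["img"][:,:,::-1]
cv2.imwrite("pics/s1.png",cv2.resize(a[140:290,190:390],None,fx=3.9,fy=3.9,interpolation=cv2.INTER_CUBIC))
print(get_state()["tool_pos"])
```

```text
[0.44485171 0.0361492  0.12796506]
```

View pics/s1.png

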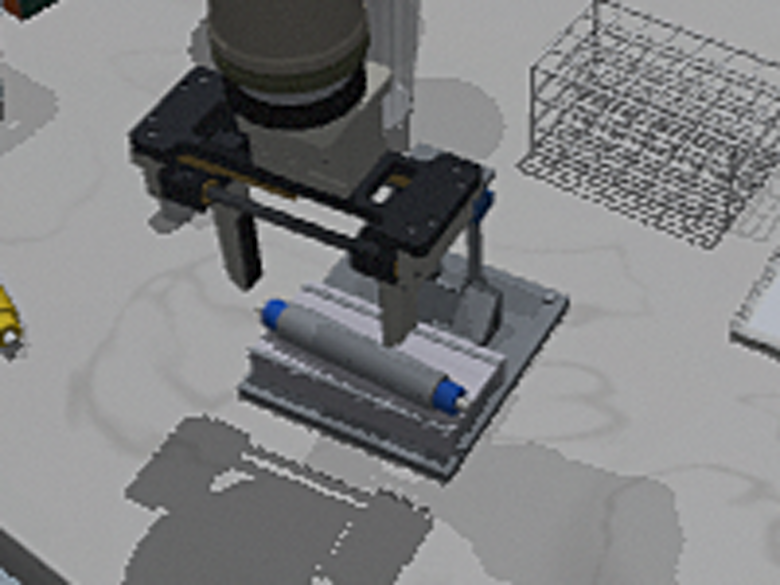

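The right-hand fingertip is at about (398,340) in the crop and the left one at about (240,285). The gripper is parallel to the cradle. I'll descend behind the column.

Call:
servo_tool:
  commands:
    - [[1,0,-0.002,-0.04,0,0,0],[1,0,-0.002,-0.07,0,0,0],[1,0,-0.002,-0.08,0,0,0],[1,0,-0.002,-0.087,0,0,0],[1,0,-0.002,-0.087,0,0,0],[1,0,-0.002,-0.087,0,0,0]]

```text
time_s: 3.32
tool_pos: [0.444, 0.0381, 0.0419]
ee_rot: [-0.361, 3.121, 0.0]
ft_force: [-0.2, -0.4, 0.2]
width: 1.002
grasp_force: 0.0
```

```bash
cat > look.py <<'E'
from h import *
import sys
d=shot("top");P=pts(d);a=d["img"]
R=np.array([[.9755,.2198],[-.2198,.9755]]);V=np.array([.5474,.0535])
for r in outline_of("top","column")[:3]:
    q=P[r["mask"]&(d["range_z"]>0)];q=q[(q[:,2]>.03)&(q[:,2]<.07)]
    if len(q)<10: continue
    l=(q[:,:2]-V)@R.T*1000; b=cv2.minAreaRect(l.astype(np.float32))
    pc=np.linalg.svd(l-l.mean(0),full_matrices=False)[2][0]
    print("col",round(r["conf"],2),len(q),"ctr",np.round(b[0],1),np.round(b[1],1),"pca off deg",round((np.degrees(np.arctan2(pc[1],pc[0])))%180-90,1),"ztop",np.round(np.percentile(q[:,2],90),4))
s=get_state();print("tool cradle",np.round((s["tool_pos"][:2]-V)@R.T*1000,1),s["tool_pos"][2],np.round(s["ft_force"],2),s["time_s"])
if len(sys.argv)>1: cv2.imwrite(f"pics/{sys.argv[1]}.png",cv2.resize(a[185:305,195:325,::-1],None,fx=4.5,fy=4.5,interpolation=cv2.INTER_CUBIC))
E
python3 look.py
```

```text
col 0.74 34 ctr [-90.7 315.6] [88.3 16.5] pca off deg -33.2 ztop 0.0331
col 0.65 71 ctr [ -85.2 -382.4] [44.5 41. ] pca off deg 86.1 ztop 0.0338
tool cradle [-104.     7.2] 0.04255198086376848 [ 0.83  1.05 -0.18] 3.4167
```

Call:
servo_tool:
  commands:
    - [[1,0.003,0.0005,0,0,0,0],[1,0.0055,0.001,0,0,0,0],[1,0.008,0.0015,0,0,0,0],[1,0.0105,0.002,0,0,0,0],[1,0.013,0.0025,0,0,0,0],[1,0.0155,0.003,0,0,0,0],[1,0.018,0.0035,0,0,0,0],[1,0.0205,0.004,0,0,0,0],[1,0.023,0.0045,0,0,0,0],[1,0.025,0.005,0,0,0,0]]

```text
time_s: 4.25
tool_pos: [0.4693, 0.0422, 0.0416]
ee_rot: [-0.358, 3.121, 0.0]
ft_force: [-1.0, 0.6, -0.1]
width: 1.004
grasp_force: 0.1
```

Call:
servo_tool:
  commands:
    - [[1,0.002,0.0005,0,0,0,0],[1,0.004,0.001,0,0,0,0],[1,0.006,0.0014,0,0,0,0],[1,0.008,0.0018,0,0,0,0],[1,0.01,0.0023,0,0,0,0],[1,0.012,0.0027,0,0,0,0],[1,0.014,0.0032,0,0,0,0],[1,0.0155,0.0036,0,0,0,0]]

```text
time_s: 4.92
tool_pos: [0.4847, 0.0458, 0.0416]
ee_rot: [-0.359, 3.121, 0.0]
ft_force: [-0.5, -0.6, 0.1]
width: 0.997
grasp_force: 0.1
```

```bash
python3 - <<'E'
from h import *
d=shot("scene");a=d["img"][:,:,::-1]
cv2.imwrite("pics/s2.png",cv2.resize(a[170:275,240:350],None,fx=5,fy=5,interpolation=cv2.INTER_CUBIC))
E
python3 look.py
```

```text
col 0.86 52 ctr [-91.8 309.8] [118.6  14.7] pca off deg -32.1 ztop 0.0335
col 0.23 58 ctr [-31.9 -56.8] [ 43.3 119.9] pca off deg -89.5 ztop 0.044
tool cradle [-63.    6.2] 0.04161560516084345 [ 0.18  0.28 -0.22] 5.0667
```

View pics/s2.png

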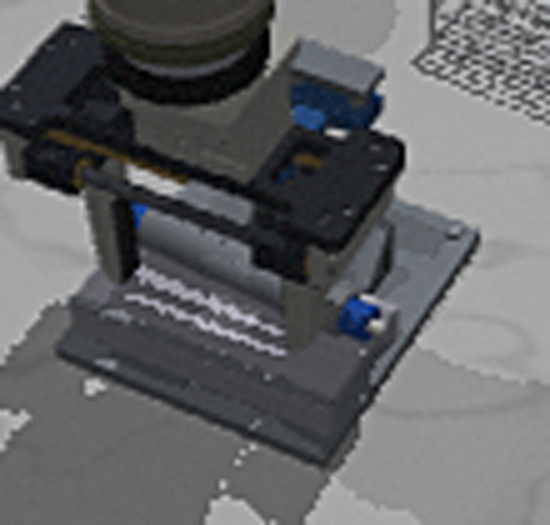

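The column lies straight in front of both fingers; its right blue end is at about (358,318) in the crop. I'll push on slowly over the bead.

Call:
servo_tool:
  commands:
    - [[1,0.0015,0.0003,0,0,0,0],[1,0.003,0.0007,0,0,0,0],[1,0.0045,0.001,0,0,0,0],[1,0.006,0.0014,0,0,0,0],[1,0.0075,0.0017,0,0,0,0],[1,0.009,0.002,0,0,0,0],[1,0.0105,0.0024,0,0,0,0],[1,0.012,0.0027,0,0,0,0],[1,0.0135,0.003,0,0,0,0],[1,0.015,0.0034,0,0,0,0]]

```text
time_s: 5.9
tool_pos: [0.4981, 0.0487, 0.0414]
ee_rot: [0.358, -3.118, 0.001]
ft_force: [-4.7, -0.3, 1.9]
width: 0.999
grasp_force: 2.4
```

Call:
servo_tool:
  commands:
    - [[1,0.0015,0.0003,0,0,0,0],[1,0.003,0.0007,0,0,0,0],[1,0.0045,0.001,0,0,0,0],[1,0.006,0.0014,0,0,0,0],[1,0.0075,0.0017,0,0,0,0],[1,0.009,0.002,0,0,0,0],[1,0.009,0.002,0,0,0,0],[1,0.009,0.002,0,0,0,0]]

```text
time_s: 6.57
tool_pos: [0.5087, 0.0512, 0.0416]
ee_rot: [-0.358, 3.121, 0.0]
ft_force: [0.8, -0.2, 0.7]
width: 1.0
grasp_force: 0.0
```

Call:
servo_tool:
  commands:
    - [[1,-0.005,-0.001,0,0,0,0],[1,-0.02,-0.0045,0,0,0,0],[1,-0.04,-0.009,0.0,0,0,0],[1,-0.04,-0.009,0.04,0,0,0],[1,-0.04,-0.009,0.08,0,0,0],[1,-0.04,-0.009,0.12,0,0,0],[1,-0.04,0.03,0.12,0,0,0],[1,-0.04,0.07,0.12,0,0,0],[1,-0.04,0.11,0.12,0,0,0],[1,-0.04,0.15,0.12,0,0,0]]

```text
time_s: 7.4
tool_pos: [0.468, 0.2022, 0.1621]
ee_rot: [-0.356, 3.12, 0.0]
ft_force: [1.5, 0.2, -0.2]
width: 0.996
grasp_force: 0.0
```

```bash
python3 look.py t3
```

```text
col 0.94 536 ctr [0.5 0.3] [154.9  26.7] pca off deg -0.2 ztop 0.0544
tool cradle [-43.7 168.4] 0.16186484441947954 [ 0.17 -0.82  0.58] 7.5
```

View pics/t3.png

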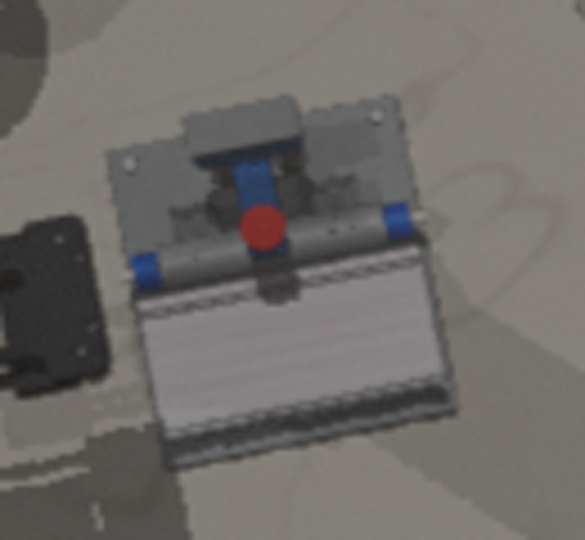

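The column is seated in the vee and straight (crop: from (145,270) to (400,220)), with the red button at (263,228). Next I'll shut the fingers and go above the button.

Call:
servo_tool:
  commands:
    - [[-1,0,-0.005,0,0,0,0],[-1,0.02,-0.037,0,0,0,0],[-1,0.04,-0.074,0,0,0,0],[-1,0.06,-0.111,0,0,0,0],[-1,0.079,-0.148,0,0,0,0],[-1,0.079,-0.148,-0.015,0,0,0],[-1,0.079,-0.148,-0.03,0,0,0],[-1,0.079,-0.148,-0.04,0,0,0],[-1,0.079,-0.148,-0.045,0,0,0],[-1,0.079,-0.148,-0.045,0,0,0]]
  squeeze: 10

```text
time_s: 8.33
tool_pos: [0.5462, 0.0523, 0.1156]
ee_rot: [0.358, -3.119, 0.001]
ft_force: [-0.5, 0.3, 0.2]
width: 0.332
grasp_force: 0.0
```

Run:
```python
from h import *
P=np.load("topP.npy");a=cv2.imread("pics/top0.png").astype(int)
m=(a[:,:,2]>120)&(a[:,:,1]<80)&(P[:,:,2]>.09)&(abs(P[:,:,0]-.55)<.05)&(abs(P[:,:,1]-.05)<.05)
q=P[m];print("button",m.sum(),q.mean(0),q.min(0),q.max(0))
for i in range(3):
    shot("scene"); s=get_state();print(s["tool_pos"],s["ft_force"],s["width"],s["time_s"])
d=shot("scene");a=d["img"][:,:,::-1]
cv2.imwrite("pics/s4.png",cv2.resize(a[150:255,250:360],None,fx=5,fy=5,interpolation=cv2.INTER_CUBIC))
```

```text
button 62 [0.54840822 0.05468166 0.10303061] [0.53902989 0.04498062 0.09672935] [0.55764488 0.0636486  0.1085256 ]
[0.54670132 0.05279621 0.11631569] [-1.09169203 -0.52782532 -0.53871126] 0.2940562167525585 8.3833
[0.54712256 0.05315506 0.11681992] [0.17761781 0.44996806 0.36804811] 0.24645341690918635 8.4333
[0.54740507 0.0533513  0.11710738] [-0.64063293 -0.4067534   0.49896051] 0.20359405086298535 8.4833
```

View pics/s4.png

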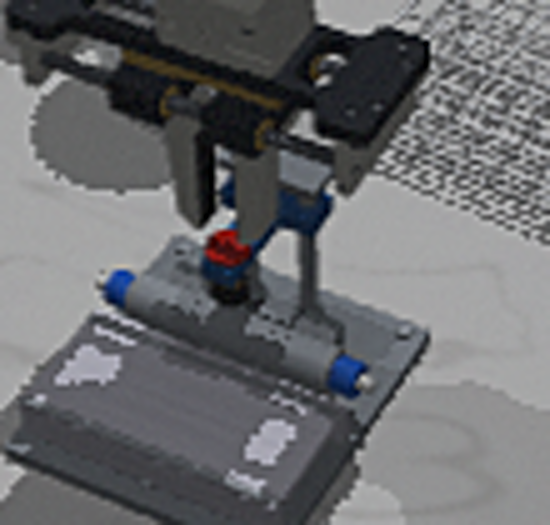

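The fingers are closing just above the red button at about (228,247) in the crop. I'll let them shut, then press down to about 92 mm (the foot can first touch at 87 mm).

Call:
servo_tool:
  commands:
    - [[-1,0,0,0,0,0,0],[-1,0,0,0,0,0,0],[-1,0,0,0,0,0,0],[-1,0,0,0,0,0,0],[-1,0,0,-0.004,0,0,0],[-1,0,0,-0.008,0,0,0],[-1,0,0,-0.01,0,0,0],[-1,0,0,-0.011,0,0,0],[-1,0,0,-0.012,0,0,0]]

```text
time_s: 9.28
tool_pos: [0.5473, 0.0531, 0.1043]
ee_rot: [0.359, -3.121, 0.0]
ft_force: [-0.0, -0.2, -0.1]
width: 0.007
grasp_force: 0.0
```

Call:
servo_tool:
  commands:
    - [[-1,0,0,-0.001,0,0,0],[-1,0,0,-0.002,0,0,0],[-1,0,0,-0.003,0,0,0],[-1,0,0,-0.004,0,0,0],[-1,0,0,-0.005,0,0,0],[-1,0,0,-0.006,0,0,0],[-1,0,0,-0.007,0,0,0],[-1,0,0,-0.008,0,0,0],[-1,0,0,-0.009,0,0,0]]

```text
time_s: 10.03
tool_pos: [0.5474, 0.0531, 0.0962]
ee_rot: [-0.358, 3.121, -0.0]
ft_force: [-1.7, -0.7, 8.7]
width: 0.009
grasp_force: 4.2
```

Call:
servo_tool:
  commands:
    - [[-1,0,0,-0.001,0,0,0],[-1,0,0,-0.002,0,0,0],[-1,0,0,-0.003,0,0,0],[-1,0,0,-0.004,0,0,0],[-1,0,0,-0.005,0,0,0],[-1,0,0,-0.006,0,0,0],[-1,0,0,-0.0065,0,0,0],[-1,0,0,-0.007,0,0,0]]

```text
time_s: 10.7
tool_pos: [0.5475, 0.0531, 0.0892]
ee_rot: [-0.358, 3.12, -0.0]
ft_force: [-2.2, -0.0, 8.2]
width: 0.008
grasp_force: 4.1
```

Call:
servo_tool:
  commands:
    - [[-1,0,0,-0.0005,0,0,0],[-1,0,0,-0.001,0,0,0],[-1,0,0,-0.0015,0,0,0]]

```text
time_s: 10.95
tool_pos: [0.5474, 0.0531, 0.0877]
ee_rot: [-0.358, 3.121, -0.0]
ft_force: [-1.8, -0.7, 8.4]
width: 0.005
grasp_force: 4.1
```

Call:
servo_tool:
  commands:
    - [[-1,0,0,-0.0005,0,0,0],[-1,0,0,-0.001,0,0,0],[-1,0,0,-0.0015,0,0,0]]

```text
time_s: 11.2
tool_pos: [0.5475, 0.0531, 0.0862]
ee_rot: [-0.358, 3.121, -0.0]
ft_force: [-1.0, -0.0, 8.1]
width: 0.003
grasp_force: 4.1
```

Call:
servo_tool:
  commands:
    - [[-1,0,0,-0.0005,0,0,0],[-1,0,0,-0.001,0,0,0],[-1,0,0,-0.0015,0,0,0]]

```text
time_s: 11.45
tool_pos: [0.5475, 0.0531, 0.0849]
ee_rot: [-0.358, 3.12, -0.0]
ft_force: [-3.3, -0.5, 11.3]
width: 0.002
grasp_force: 5.3
```

Call:
servo_tool:
  commands:
    - [[-1,0,0,-0.0005,0,0,0],[-1,0,0,-0.001,0,0,0],[-1,0,0,-0.0015,0,0,0]]

```text
time_s: 11.7
tool_pos: [0.5475, 0.0531, 0.0835]
ee_rot: [-0.358, 3.12, -0.0]
ft_force: [-2.9, -0.3, 12.5]
width: 0.008
grasp_force: 6.3
```

Call:
servo_tool:
  commands:
    - [[-1,0,0,-0.0005,0,0,0],[-1,0,0,-0.001,0,0,0],[-1,0,0,-0.0014,0,0,0]]

```text
time_s: 11.95
tool_pos: [0.5475, 0.0531, 0.0822]
ee_rot: [-0.358, 3.12, -0.0]
ft_force: [-3.7, 0.3, 14.1]
width: 0.004
grasp_force: 7.2
```

Call:
servo_tool:
  commands:
    - [[-1,0,0,-0.0002,0,0,0],[-1,0,0,-0.0003,0,0,0]]

```text
time_s: 12.12
tool_pos: [0.5475, 0.0531, 0.082]
ee_rot: [-0.358, 3.12, -0.0]
ft_force: [-3.8, -1.1, 14.7]
width: 0.01
grasp_force: 7.3
```

The foot force is now about 6.4 N. I'll retreat straight up, then back.

Call:
servo_tool:
  commands:
    - [[-1,0,0,0.003,0,0,0],[-1,0,0,0.01,0,0,0],[-1,0,0,0.03,0,0,0],[-1,0,0,0.06,0,0,0],[-1,0,0,0.09,0,0,0],[-1,-0.02,0.035,0.09,0,0,0],[-1,-0.04,0.07,0.09,0,0,0],[-1,-0.06,0.105,0.09,0,0,0],[-1,-0.08,0.14,0.09,0,0,0],[-1,-0.08,0.14,0.09,0,0,0]]

```text
time_s: 12.95
tool_pos: [0.4635, 0.2005, 0.1716]
ee_rot: [0.373, -3.119, -0.005]
ft_force: [-0.3, 0.4, 0.1]
width: 0.007
grasp_force: 0.0
```

```bash
python3 look.py t5
python3 - <<'E'
from h import *
d=shot("top");P=pts(d);a=d["img"].astype(int)
m=(a[:,:,0]>120)&(a[:,:,1]<80)&(P[:,:,2]>.06)&(abs(P[:,:,0]-.55)<.05)&(abs(P[:,:,1]-.05)<.05)
print("button z",m.sum(),P[m].mean(0))
E
```

```text
col 0.76 558 ctr [ 0.6 -0.4] [162.8  26.5] pca off deg -0.3 ztop 0.0543
tool cradle [-47.7 155.6] 0.17137296070707064 [ 0.43 -0.45 -0.43] 13.05
button z 56 [0.54858827 0.05489717 0.08331058]
```

View pics/t5.png

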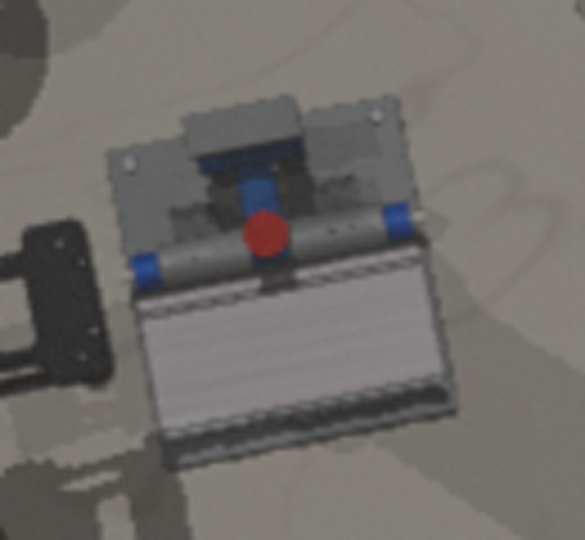

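The column is still seated, the button stayed down at 82 mm (red at (267,233)), and the gripper is clear. I'll hand in.

```bash
python3 -c "
from plant import *
print(job_done())"
```

```text
the job is handed in; nothing more can be done
None
```

The job is handed in: the column was rolled into the vee, settled straight there on its own, and is clamped with about 6.4 N (estimated from the pressing force) with the gripper clear; the hand-in returned no verdict.

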